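Point out the stray nut and the tray it belongs in

TASK

One dark brown nut has strayed into the tray of orange nuts: point it out from directly above, holding the fingertips a few centimetres over it for two seconds. Then point in the same way at the middle of the tray of dark brown nuts, where it belongs, for two seconds, and finish still pointing there. Touch nothing, move and lift nothing, and do not dip down over any of the orange or pale nuts on the way.

Things in the scene. Friction and masses are not known exactly. Their poses are not given: they have to be found in the camera images.
- stray_nut: the stray: a dark brown nut standing among the orange ones in the orange tray, 34 mm across, 26 mm tall; loose, light; origin: centre of its underside, z up
- orange_tray: shallow fixed sheet-metal tray for the orange nuts, floor 150 x 190 mm (x, y), lips leaning outward to 13 mm high; origin: centre of its underside, on the table, z up; the floor is 4 mm thick. The three trays change places and turn a little; nothing on the table beyond or beside them is over 120 mm tall. Five nuts stand in it: four orange and the stray, one in the middle and one towards each corner, about 75 mm apart.
- dark_tray: shallow fixed sheet-metal tray for the dark nuts, floor 150 x 190 mm (x, y), lips leaning outward to 13 mm high; origin: centre of its underside, on the table, z up; the floor is 4 mm thick. The three trays change places and turn a little; nothing on the table beyond or beside them is over 120 mm tall. Three dark brown nuts stand in it, away from its middle.
- pale_tray: shallow fixed sheet-metal tray for the pale nuts, floor 150 x 190 mm (x, y), lips leaning outward to 13 mm high; origin: centre of its underside, on the table, z up; the floor is 4 mm thick. The three trays change places and turn a little; nothing on the table beyond or beside them is over 120 mm tall. Three pale nuts stand in it.
- orange_nut0: bright orange nut, same size and origin as the stray, loose
- orange_nut1: bright orange nut, same size and origin as the stray, loose
- orange_nut2: bright orange nut, same size and origin as the stray, loose
- orange_nut3: bright orange nut, same size and origin as the stray, loose
- dark_nut0: dark brown, properly placed nut, same size and origin as the stray, loose
- dark_nut1: dark brown, properly placed nut, same size and origin as the stray, loose
- dark_nut2: dark brown, properly placed nut, same size and origin as the stray, loose
- pale_nut0: pale cream nut, same size and origin as the stray, loose
- pale_nut1: pale cream nut, same size and origin as the stray, loose
- pale_nut2: pale cream nut, same size and origin as the stray, loose
Not all that is in view belongs to the job. What is shaped like the stray_nut but pink is not meant.

How it is judged:
By the outcome, as a careful person would: the job done as asked, in the order asked, and still so for the second after the job is handed in, with the robot touching nothing.
It also fails if it takes over 46 s, if anything falls off the work surface, if the arm or the gripper's body presses on something with over 40 N, if the wrist force passes 120 N, or if a joint passes its speed limit or range.

ROBOT

A 7-joint arm with a two-finger parallel gripper is mounted at the origin on the work surface. World frame = base frame: x ahead of the robot, y to its left, z up, the work surface at z = 0. Lengths are in m, angles in rad, forces in N, time in s.
With the tool pointing down it reaches from about 0.4 to 0.85 m from the base axis. Payload 4.5 kg.
Tool frame: the origin (TCP) lies on the front face of the gripper's body, between the roots of the fingers; the fingertips stand 64 mm ahead of it and the grasp point (between the pads) lies 45 mm ahead of it (ctrl.tip_reach is the distance from the TCP to the fingertips, in m); z points along the fingers, y is the line along which they close (so a half turn about z gives the same grasp; the last joint's range is limited). The gripper opens to 88 mm and grips with 3 to 60 N. Pads are 18 mm wide; open, the fingers measure 123 mm over their backs; the gripper's body (75 mm by 187 mm) begins 45 mm behind the grasp point.
Start: joints at [-1.313, 0.689, -0.195, 1.565, 0.157, 0.902, -0.215], TCP at [0.139, 0.609, 0.303] pointing down, gripper open.
Joint ranges: [-3.01, 3.01], [-0.46, 2.08], [-1.47, 1.51], [0.13, 2.56], [-1, 4.14], [0.04, 2.09], [-2.66, 2.66]. Speed limits (rad/s): [2.57, 2.57, 3.14, 3.14, 3.14, 3.14, 3.14].

INTERFACE

Orientations are given as a 3x3 rotation matrix whose columns are the frame's x, y, z axes.
In Python, from rig import ctrl, vision, find_in, outline_of gives the robot as it stands.
- The arm moves only by the shell command python3 -m pendant 'ROWS' [FORCE]. ROWS is JSON, a list that holds one entry, the list of rows, each a list of 7 numbers: the shift along the tool's x, y, z in mm, then the turn, a rotation vector about the tool's x, y, z in degrees, then the opening, from 0 (shut) to 1 (fully open). In form: [[[tx, ty, tz, wx, wy, wz, gripper], ...]]. A call has 1 to 5 rows; each row shifts and turns the commanded pose from where the row before left it, along the tool's axes as they then stand; what a row does not reach is not made up. A row lasts 1/8 s, in which the tool goes at most 62.5 mm and 10.7 degrees, less where a joint would pass 70% of its speed; a pose out of reach is approached as far as the arm can. A call is refused whole if a number of a shift passes 62.5 or a number of a turn 10.7, either way. A call with a gripper value outside its range is refused whole. The fingers move at their own pace and stop on an object; FORCE is the grip in N (left out, the last holds). Time passes only in rows, so rows that do not move let the fingers close. It gives the time, the measured TCP pose, the force, the opening and the grip force at its end, in the units of the state.
- ctrl.read_state(): the state, without advancing time (a new reading comes with each control period).
- vision.snapshot(name): name is "side" or "top" or "wrist"; returns a dict with "pixels" (420x560x3 uint8, red, green, blue), "z_map" (420x560 float32, m along the optical axis (not along the pixel's ray), 0 where there is no reading), "vertical_fov" (degrees; the focal length in pixels is half the picture's height over the tangent of half this angle, whatever the lens; pixels are square), "cx", "cy" (the principal point, pixels), "distortion" ([k1, k2, p1, p2, k3] as OpenCV has them; the pictures are not rectified), "view" (4x4, takes a point from world to camera coordinates). Camera axes: x right, y down, z forward; pixel columns grow to the right and rows downward; lengths in m; the calibration is good to about 2 mm. A picture is of the moment at which its call begins.
- ctrl.finish_job(): hands the job in; it is judged then, once.
Trained networks look in a picture, given as the dict that the camera call returned (one of the last four; its "shot" number tells which), for a name from the list of things; names that differ only in an ending like _2 or _b are one class to them, and where a whole thing is asked for, a point or a joint stands for the part that bears it (a point fixed in the world has none). Each returns a list of dicts, best first, with "confidence" (0 to 1); they miss things now and then, are a little off and sometimes report something else, mostly with a low value. They report only what shows in the picture. A call takes as long as a camera call. They do not tell look-alikes from the thing itself.
- find_in(name, picture): "point" ([column, row] in pixels, amid what is visible of it).
- outline_of(name, picture): "pixels" (420x560 bool, what is visible of it) and "point" ([column, row] in pixels, amid what is visible of it).
The state is a dict: "t": time; "qpos": joint angles; "dq": joint speeds; "effort": joint torques, N m; "tcp_pos": TCP position; "ee_rot": TCP orientation; "contact_force": force on the tool from outside, world axes, zero at the start; "torque": the same for the moment, N m; "gripper_width": opening from 0.0 (shut) to 1.0 (fully open); "grasp_force": force on a finger pad.
Only numpy, scipy, OpenCV 4.12 (cv2) and the standard library are available. Lean on these libraries where they do the work, as an engineer would, in place of code of your own. Each camera call takes 0.05 s, during which the arm holds its last target. There are 200 camera calls.

## Working session

There is one attempt and no reset: what is moved stays moved. The work goes in short steps, Python scripts to look and compute and a shell command to move; the robot and the scene stay as the last step left them, time stands still between calls to the robot, and variables do not carry over. Pictures are saved under pics/ and viewed, at most 10 in all, crops included, and the job is handed in when it is done.

```bash
mkdir -p pics; cat > h.py <<'E'
import numpy as np, cv2
from rig import ctrl, vision, find_in, outline_of
def world(p,uv,z=None):
    f=p["pixels"].shape[0]/2/np.tan(np.radians(p["vertical_fov"])/2)
    K=np.array([[f,0,p["cx"]],[0,f,p["cy"]],[0,0,1]])
    u=cv2.undistortPoints(np.array([[uv]],float),K,np.array(p["distortion"],float))[0,0]
    T=np.linalg.inv(p["view"]); d=T[:3,:3]@[u[0],u[1],1]; o=T[:3,3]
    s=(z-o[2])/d[2] if z is not None else p["z_map"][int(round(uv[1])),int(round(uv[0]))]
    return o+s*d
def save(p,n): cv2.imwrite("pics/"+n,p["pixels"][:,:,::-1])
E
python3 - <<'E'
from h import *
s=ctrl.read_state(); print(s["t"],s["tcp_pos"],np.round(s["ee_rot"],3).tolist())
p=vision.snapshot("top"); save(p,"top.png")
for n in ["stray_nut","dark_nut0","orange_nut0","pale_nut0","orange_tray","dark_tray","pale_tray"]:
    for r in find_in(n,p)[:6]: print(n,np.round(r["point"]),round(r["confidence"],2),np.round(world(p,r["point"],0.004 if "tray" in n else .03),3))
E
```

```text
0.0 [0.13864358 0.60889323 0.30189497] [[-0.975, 0.222, -0.0], [0.222, 0.975, -0.002], [-0.0, -0.002, -1.0]]
stray_nut [413. 280.] 0.78 [ 0.331 -0.29   0.004]
stray_nut [398. 240.] 0.64 [ 0.417 -0.261  0.004]
stray_nut [350. 237.] 0.58 [ 0.423 -0.159  0.004]
dark_nut0 [165. 231.] 0.55 [0.437 0.235 0.03 ]
dark_nut0 [118. 197.] 0.51 [0.511 0.34  0.03 ]
dark_nut0 [103. 243.] 0.47 [0.413 0.366 0.03 ]
dark_nut0 [277. 174.] 0.46 [ 0.559 -0.002  0.03 ]
orange_nut0 [453. 230.] 0.73 [ 0.433 -0.373  0.03 ]
orange_nut0 [392. 196.] 0.7 [ 0.508 -0.246  0.03 ]
orange_nut0 [441. 196.] 0.67 [ 0.507 -0.353  0.03 ]
orange_nut0 [423. 215.] 0.5 [ 0.467 -0.311  0.03 ]
orange_nut0 [398. 237.] 0.49 [ 0.42  -0.254  0.03 ]
pale_nut0 [257. 155.] 0.73 [0.601 0.042 0.03 ]
pale_nut0 [257. 199.] 0.64 [0.504 0.042 0.03 ]
pale_nut0 [311. 186.] 0.62 [ 0.532 -0.074  0.03 ]
orange_tray [413. 215.] 0.67 [ 0.472 -0.299  0.004]
orange_tray [107. 241.] 0.35 [0.42  0.367 0.004]
dark_tray [138. 215.] 0.59 [0.475 0.303 0.004]
pale_tray [279. 176.] 0.86 [ 0.562 -0.006  0.004]
```

View pics/top.png

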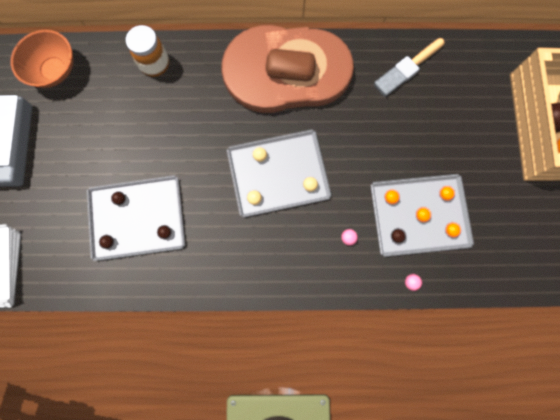

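The orange tray is on the right, around (422,216). The dark tray is on the left, around (137,218), and the pale tray is in the middle.

The stray candidates are the dark nut at (398,236) and the pink look-alikes at (349,237) and (413,282). The dark one fits: it is brown and stands in the orange tray. I'll confirm it in an enlarged crop and refine the positions.

```bash
python3 - <<'E'
from h import *
p=vision.snapshot("top")
c=p["pixels"][160:300,330:490,::-1]; cv2.imwrite("pics/crop.png",cv2.resize(c,None,fx=4,fy=4,interpolation=cv2.INTER_CUBIC))
g=p["pixels"].astype(int).sum(2)
m=(g<150); m[:215]=0;m[255:]=0;m[:,:386]=0;m[:,412:]=0
n,l,st,ce=cv2.connectedComponentsWithStats(m.astype(np.uint8)); i=1+st[1:,4].argmax()
print("nut",ce[i],st[i],world(p,ce[i],.02), world(p,ce[i]))
for n in ["dark_tray","orange_tray"]:
    for r in outline_of(n,p)[:2]:
        k=r["pixels"].astype(np.uint8); q=np.argwhere(k)[:,::-1].astype(np.float32)
        rc=cv2.minAreaRect(q); b=[np.round(world(p,x,.01),3)[:2].tolist() for x in cv2.boxPoints(rc)]
        print(n,r["confidence"],np.round(rc[0]),rc[1],world(p,rc[0],.01),b)
# corners from view
for n,c in dict(dark=[(90,187),(178,179),(184,249),(95,258)]).items(): print(n,np.mean([world(p,x,.012) for x in c],0))
E
```

```text
nut [399.14583333 237.66666667] [393 232  11  10  48] [ 0.41952573 -0.25968946  0.02      ] [ 0.41843397 -0.2569283   0.02928533]
dark_tray 0.93 [134. 217.] (74.15731048583984, 96.36043548583984) [0.46984326 0.30895586 0.01      ] [[0.539, 0.431], [0.565, 0.219], [0.403, 0.192], [0.377, 0.397]]
dark_tray 0.23 [422. 215.] (75.53729248046875, 94.79414367675781) [ 0.46995766 -0.3146451   0.01      ] [[0.543, -0.206], [0.566, -0.418], [0.399, -0.421], [0.378, -0.216]]
orange_tray 0.73 [106. 242.] (13.0, 14.0) [0.41739968 0.36788009 0.01      ] [[0.432, 0.384], [0.431, 0.354], [0.403, 0.352], [0.403, 0.382]]
orange_tray 0.61 [422. 214.] (76.05144500732422, 95.06430053710938) [ 0.47146898 -0.31546568  0.01      ] [[0.543, -0.205], [0.57, -0.418], [0.402, -0.424], [0.378, -0.218]]
dark [0.46855442 0.30355442 0.012     ]
```

View pics/crop.png

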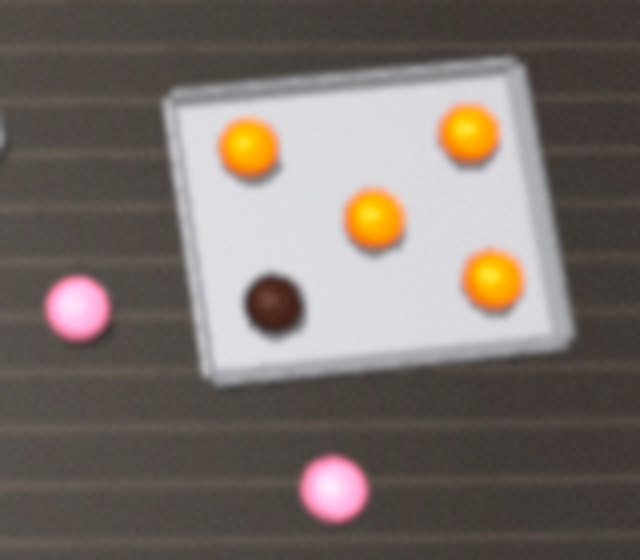

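The crop shows the dark brown nut at full-picture pixel (398,236). It stands in the lower-left corner of the orange tray with four orange nuts beside it, so it is the stray. The two pink ones lie outside the tray. I aim at about (0.421, -0.258), and at the dark tray's middle at about (0.469, 0.305).

```bash
python3 -m pendant '[[[-38,-28,0,0,0,0,0],[-38,-28,0,0,0,0,0],[-38,-28,0,0,0,0,0],[-38,-28,0,0,0,0,0],[-38,-28,0,0,0,0,0]]]'
python3 -m pendant '[[[-38,-28,0,0,0,0,0],[-38,-28,0,0,0,0,0],[-38,-28,0,0,0,0,0],[-38,-28,0,0,0,0,0],[-38,-28,0,0,0,0,0]]]'
```

```text
t: 1.18
tcp_pos: [0.2939, 0.4297, 0.3029]
ee_rot: [[-0.975, 0.222, 0.0], [0.222, 0.975, 0.001], [-0.0, 0.001, -1.0]]
contact_force: [0.1, 0.2, -0.1]
gripper_width: 0.46
grasp_force: 0.0
t: 1.8
tcp_pos: [0.4481, 0.251, 0.303]
ee_rot: [[-0.975, 0.222, 0.001], [0.222, 0.975, 0.001], [-0.0, 0.001, -1.0]]
contact_force: [0.1, 0.7, 0.1]
gripper_width: 0.004
grasp_force: 0.0
```

```bash
python3 -m pendant '[[[-9,-50,0,0,0,0,0],[-9,-50,0,0,0,0,0],[-9,-50,0,0,0,0,0],[-9,-50,0,0,0,0,0],[-9,-50,0,0,0,0,0]]]'
python3 -m pendant '[[[-9,-50,0,0,0,0,0],[-9,-50,0,0,0,0,0],[-9,-50,0,0,0,0,0],[-8,-50,0,0,0,0,0],[-8,-50,0,0,0,0,0]]]'
python3 - <<'E'
from h import *
s=ctrl.read_state(); print(s["tcp_pos"],s["qpos"])
p=vision.snapshot("wrist"); save(p,"w.png")
for r in find_in("stray_nut",p)[:5]: print(np.round(r["point"]),round(r["confidence"],2),np.round(world(p,r["point"],.02),3))
E
```

```text
t: 2.42
tcp_pos: [0.4356, -0.0032, 0.303]
ee_rot: [[-0.975, 0.222, 0.001], [0.222, 0.975, 0.0], [-0.001, 0.0, -1.0]]
contact_force: [1.4, -1.3, -0.0]
gripper_width: 0.004
grasp_force: 0.0
t: 3.05
tcp_pos: [0.4219, -0.2567, 0.303]
ee_rot: [[-0.975, 0.222, 0.001], [0.222, 0.975, -0.0], [-0.001, 0.0, -1.0]]
contact_force: [0.3, 0.1, -0.1]
gripper_width: 0.007
grasp_force: 0.0
[ 0.42187808 -0.25671418  0.30295599] [ 0.6589157   0.52993847 -0.31700852  1.94906949  0.24716015  0.69880189
  1.53933603]
[283. 181.] 0.89 [ 0.425 -0.254  0.02 ]
[236. 103.] 0.76 [ 0.327 -0.285  0.02 ]
[365. 159.] 0.72 [ 0.42  -0.155  0.02 ]
```

View pics/w.png

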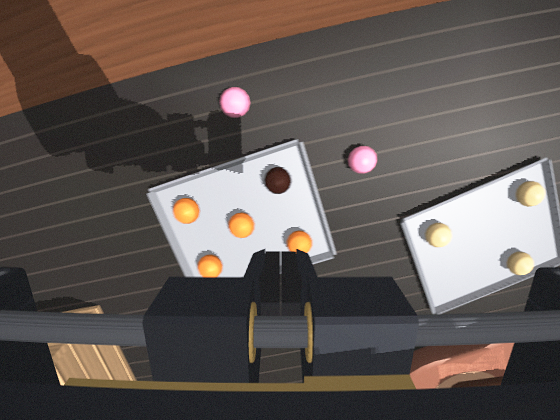

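The wrist view shows the dark nut at (278,181) with the shut fingers in front. I'll take its centroid and correct during the descent.

```bash
python3 - <<'E'
from h import *
p=vision.snapshot("wrist")
g=p["pixels"].astype(int).max(2); m=np.zeros_like(g,bool); m[162:198,263:294]=g[162:198,263:294]<110
n,l,st,ce=cv2.connectedComponentsWithStats(m.astype(np.uint8)); i=1+st[1:,4].argmax(); print(ce[i],st[i])
w=world(p,ce[i],.019); s=ctrl.read_state(); print(w, s["ee_rot"].T@(w-s["tcp_pos"]) if hasattr(s["ee_rot"],"T") else 0)
E
```

```text
[282.54511278 179.98684211] [270 167  24  27 532]
[ 0.42219001 -0.2598032   0.019     ] [-0.0012764  -0.00116191  0.28357692]
```

```bash
python3 -m pendant '[[[-1,-1,35,0,0,0,0],[0,0,35,0,0,0,0],[0,0,35,0,0,0,0],[0,0,35,0,0,0,0],[0,0,35,0,0,0,0]]]'
for i in 1 2 3 4 5; do python3 -m pendant '[[[0,0,0,0,0,0,0],[0,0,0,0,0,0,0],[0,0,0,0,0,0,0],[0,0,0,0,0,0,0],[0,0,0,0,0,0,0]]]' ; done | grep -E '^t:|tcp'
python3 - <<'E'
from h import *
save(vision.snapshot("wrist"),"w2.png")
E
```

```text
t: 3.82
tcp_pos: [0.4235, -0.2546, 0.1269]
ee_rot: [[-0.976, 0.22, 0.001], [0.22, 0.976, 0.001], [-0.001, 0.001, -1.0]]
contact_force: [0.3, 0.4, 0.2]
gripper_width: 0.004
grasp_force: 0.0
t: 4.45
tcp_pos: [0.4229, -0.2564, 0.1283]
t: 5.08
tcp_pos: [0.4227, -0.2561, 0.1276]
t: 5.7
tcp_pos: [0.4227, -0.2561, 0.1277]
t: 6.32
tcp_pos: [0.4227, -0.2562, 0.1277]
t: 6.95
tcp_pos: [0.4227, -0.2562, 0.1277]
```

View pics/w2.png

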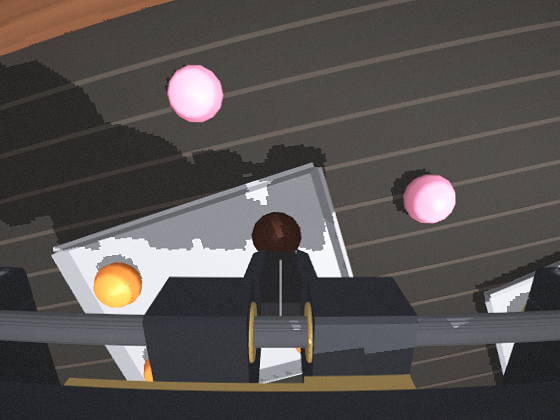

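The shut fingers end close to the nut at (276,236). I'll measure the remaining offset, correct it and hold for a full two seconds.

```bash
python3 - <<'E'
from h import *
p=vision.snapshot("wrist"); w=world(p,(276,236),.019); s=ctrl.read_state(); print(w, np.array(s["ee_rot"]).T@(w-s["tcp_pos"]))
E
```

```text
[ 0.42249277 -0.2587243   0.019     ] [-0.00037366 -0.00254345  0.10868841]
```

```bash

python3 -m pendant '[[[0,-3,0,0,0,0,0],[0,0,0,0,0,0,0],[0,0,0,0,0,0,0],[0,0,0,0,0,0,0],[0,0,0,0,0,0,0]]]'
for i in 1 2 3 4; do python3 -m pendant '[[[0,0,0,0,0,0,0],[0,0,0,0,0,0,0],[0,0,0,0,0,0,0],[0,0,0,0,0,0,0],[0,0,0,0,0,0,0]]]' ; done | grep -E '^t:|tcp'
python3 -m pendant '[[[0,0,-35,0,0,0,0],[0,0,-35,0,0,0,0],[0,0,-35,0,0,0,0],[0,0,-35,0,0,0,0],[0,0,-35,0,0,0,0]]]' | grep -E '^t:|tcp'
python3 -m pendant '[[[8,56,0,0,0,0,0],[8,56,0,0,0,0,0],[8,56,0,0,0,0,0],[8,56,0,0,0,0,0],[8,56,0,0,0,0,0]]]' | grep -E '^t:|tcp'
python3 -m pendant '[[[8,56,0,0,0,0,0],[8,56,0,0,0,0,0],[8,56,0,0,0,0,0],[8,56,0,0,0,0,0],[8,56,0,0,0,0,0]]]'
python3 - <<'E'
from h import *
p=vision.snapshot("wrist"); save(p,"w3.png"); print(ctrl.read_state()["tcp_pos"])
p=vision.snapshot("top"); save(p,"t3.png")
for r in outline_of("dark_tray",p)[:1]: print(r["confidence"],world(p,r["point"],.01))
E
```

```text
t: 7.68
tcp_pos: [0.4221, -0.259, 0.1277]
ee_rot: [[-0.975, 0.222, 0.0], [0.222, 0.975, 0.0], [-0.0, 0.0, -1.0]]
contact_force: [-0.1, -0.2, -0.1]
gripper_width: 0.007
grasp_force: 0.0
t: 8.3
tcp_pos: [0.422, -0.2591, 0.1277]
t: 8.93
tcp_pos: [0.422, -0.2591, 0.1277]
t: 9.55
tcp_pos: [0.422, -0.2591, 0.1277]
t: 10.18
tcp_pos: [0.422, -0.2591, 0.1277]
t: 10.8
tcp_pos: [0.4217, -0.259, 0.3039]
t: 11.42
tcp_pos: [0.445, 0.0245, 0.3028]
t: 12.05
tcp_pos: [0.4681, 0.3063, 0.3027]
ee_rot: [[-0.975, 0.222, 0.0], [0.222, 0.975, -0.0], [-0.0, -0.0, -1.0]]
contact_force: [1.4, -0.1, 0.2]
gripper_width: 0.002
grasp_force: 0.0
[0.46690354 0.31645023 0.30318216]
0.58 [0.46021306 0.29252902 0.01      ]
```

View pics/w3.png

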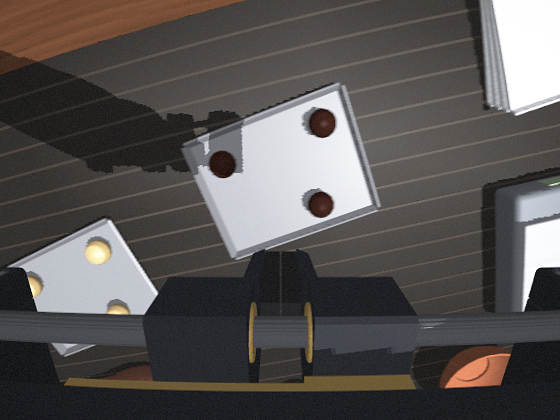

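The wrist view shows the whole dark tray, with corners at about (183,147), (342,84), (380,209) and (237,259) and three dark nuts in it. I'll compute its middle from the corners.

```bash
python3 -m pendant '[[[0,0,0,0,0,0,0],[0,0,0,0,0,0,0],[0,0,0,0,0,0,0]]]'|grep tcp; python3 - <<'E'
from h import *
p=vision.snapshot("wrist"); save(p,"w4.png")
k=((p["pixels"].min(2)>60)).astype(np.uint8)
c=[world(p,x,.013) for x in [(183,147),(342,84),(380,209),(237,259)]]
w=np.mean(c,0); print(np.round(c,3).tolist(),w,[np.linalg.norm(c[i]-c[i-1]).round(3) for i in range(4)])
for r in outline_of("dark_tray",p)[:1]:
    q=np.argwhere(r["pixels"])[:,::-1].astype(np.float32)
    W=np.array([world(p,x,.01)[:2] for x in q],np.float32); print(r["confidence"],cv2.minAreaRect(W))
    h=cv2.convexHull(W); M=cv2.moments(h); print(M["m10"]/M["m00"],M["m01"]/M["m00"])
s=ctrl.read_state(); print(s["tcp_pos"],np.array(s["ee_rot"]).T@(w-s["tcp_pos"]))
E
```

```text
tcp_pos: [0.4686, 0.3033, 0.3028]
[[0.407, 0.2, 0.013], [0.38, 0.394, 0.013], [0.535, 0.416, 0.013], [0.561, 0.224, 0.013]] [0.47052201 0.30874144 0.013     ] [np.float64(0.156), np.float64(0.196), np.float64(0.156), np.float64(0.194)]
0.97 ((0.4689750373363495, 0.30809924006462097), (0.1627931296825409, 0.20241345465183258), 7.819148540496826)
0.4689346940873228 0.3081516949684068
[0.46849984 0.30391398 0.30283586] [-0.00085912  0.00519509  0.28983529]
```

View pics/w4.png

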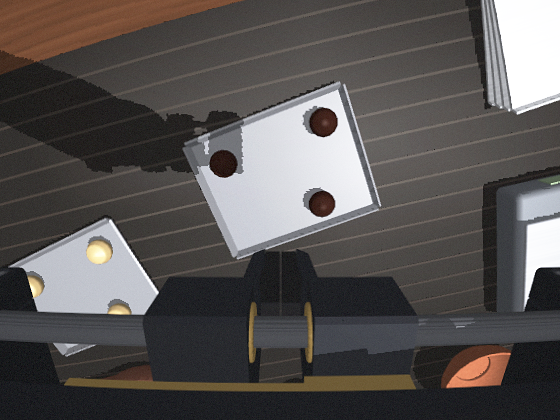

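```bash

python3 -m pendant '[[[-1,4,38,0,0,0,0],[0,0,38,0,0,0,0],[0,0,38,0,0,0,0],[0,0,38,0,0,0,0],[0,0,38,0,0,0,0]]]'
for i in 1 2 3 4 5; do python3 -m pendant '[[[0,0,0,0,0,0,0],[0,0,0,0,0,0,0],[0,0,0,0,0,0,0],[0,0,0,0,0,0,0],[0,0,0,0,0,0,0]]]' ; done | grep -E '^t:|tcp|contact'
python3 - <<'E'
from h import *
save(vision.snapshot("top"),"end.png")
E
```

```text
t: 13.3
tcp_pos: [0.4705, 0.3083, 0.1117]
ee_rot: [[-0.975, 0.222, 0.001], [0.222, 0.975, 0.001], [-0.0, 0.001, -1.0]]
contact_force: [0.3, -0.2, -0.7]
gripper_width: 0.006
grasp_force: 0.0
t: 13.92
tcp_pos: [0.4704, 0.3085, 0.1134]
contact_force: [0.2, -0.2, 0.3]
t: 14.55
tcp_pos: [0.4701, 0.3084, 0.1127]
contact_force: [-0.5, 0.7, 0.0]
t: 15.18
tcp_pos: [0.4701, 0.3084, 0.1127]
contact_force: [-0.4, 0.8, -0.8]
t: 15.8
tcp_pos: [0.4702, 0.3084, 0.1127]
contact_force: [-0.6, -0.0, -0.1]
t: 16.42
tcp_pos: [0.4701, 0.3084, 0.1127]
contact_force: [-0.0, -0.8, -0.2]
```

View pics/end.png

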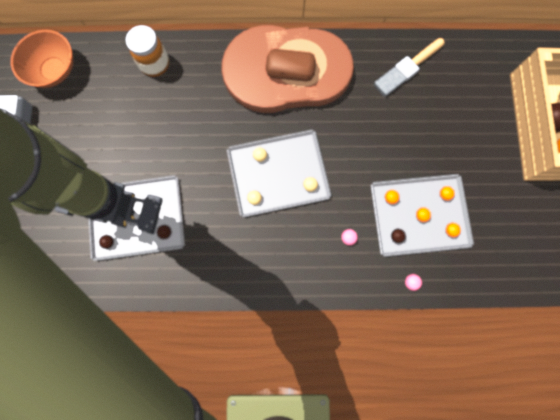

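The gripper is over the dark tray's middle at about (137,215). All nuts are where they were and no contact was felt, so I'm handing in.

```bash
python3 -c "from rig import ctrl; print(ctrl.finish_job())"
```

```text
the job is handed in; nothing more can be done
None
```

I pointed at the stray dark nut in the orange tray for over two seconds, then at the middle of the dark tray for over two seconds, where the arm still points; nothing was touched and the job is handed in.

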